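Lock in the three guarded supply switches by feel

TASK

Slide the guard of the bench supply box fully open, make sure that all three push-push switches under it are locked in - their caps look the same either way, so feel each one with a gentle touch and click only as needed, never pressing harder than 25 N - and slide the guard fully closed again. Leave the board, the multimeter and the screwdriver where they lie.

Things in the scene. Friction and masses are not known exactly. Their poses are not given: they have to be found in the camera images.
- box: Grey bench supply box fixed to the bench, 200 (x) x 220 (y) x 60 (z) mm; origin: centre of its underside, on the table. x points from its front (brass terminals, dark display) to its rear, y to its left. On the flat deck, 60 mm up, three alike switches stand in a row at x = -50 mm, y = -60, 0, +60 mm, under the guard at the start.
- guard (a joint): Sliding guard's position along the box's x (m): 0 = closed at the front stop, over the switches; 0.08 = open at the rear stop, all switches free from above. Starts between 0 and 0.01. Slides with about 1.5 N of friction and stays where it is left.
- guard_grip (a point): Centre of the top of the guard's grip, 115.5 mm above the table. The guard is an aluminium bridge 68 (x) x 204 (y) mm, its top 27.5 mm above the deck; mid on it stands the grip, a black block 12 mm thick (box x), 50 mm long (box y), 28 mm high. The grip is at box x = -50 mm with the guard closed, +30 mm open.
- switch1: Push-push switch at box y = -60 mm: black cap, 24 mm across, in a steel bezel 36 mm across, 4 mm high. Origin: bezel's underside centre, on the deck, 60 mm above the table; the cap's flat top is 18 mm above it. In or out looks the same: a light spring (1 to 2.5 N) always lifts the cap to this height. Each switch starts in or out, independently. Feel and stroke: see switch2, switch3.
- switch2: Middle switch, same shape and origin. How all three feel - OUT: the cap meets its stiff plunger in the first 1 mm; 2 to 4 mm down it pushes back with 5 to 8 N. IN (locked): the plunger is held 5 mm down, so for about 5 mm the cap is loose and pushes back with under 2 N, then turns stiff. While in, the hidden latch carries the plunger's spring (about 3 N between switch and box); while out, none.
- switch3: Switch at box y = +60 mm, same shape and origin. How all three click: pressing the cap 9.5 to 11.5 mm below its rest height (7 to 14 N) and letting it up changes OUT to IN or IN to OUT; a press of less than 7 mm changes nothing. The cap bottoms hard at 12 mm. Press at about 20 mm/s or slower: fast jabs hit the mechanism far harder.
- board: Bystander: loose circuit board 100 x 75 mm on four 24 mm brass spacers; origin under its centre.
- meter: Bystander: loose yellow hand multimeter 130 x 68 x 40 mm; origin under its centre.
- driver: Bystander: loose screwdriver 170 mm long lying behind the box; origin under it.

How it is judged:
By the outcome, as a careful person would: the job done as asked, in the order asked, and still so for the second after the job is handed in, with the robot touching nothing.
It also fails if it takes over 72 s, if anything falls off the work surface, if the arm or the gripper's body presses on something with over 40 N, if the wrist force passes 120 N, or if a joint passes its speed limit or range.

ROBOT

A 7-joint arm with a two-finger parallel gripper is mounted at the origin on the work surface. World frame = base frame: x ahead of the robot, y to its left, z up, the work surface at z = 0. Lengths are in m, angles in rad, forces in N, time in s.
With the tool pointing down it reaches from about 0.35 to 0.9 m from the base axis. Payload 8.1 kg.
Tool frame: the origin (TCP) lies at the very end of the fingers, on their centre line; the grasp point (between the pads) lies 19 mm behind it; z points along the fingers, y is the line along which they close (so a half turn about z gives the same grasp; the last joint's range is limited). The gripper opens to 92 mm and grips with 3 to 60 N. Pads are 19 mm wide; open, the fingers measure 130 mm over their backs; the gripper's body (75 mm by 190 mm) begins 47 mm behind the grasp point.
Start: joints at [1.045, 0.434, 0.025, 1.573, -0.012, 1.134, -0.075], TCP at [0.256, -0.57, 0.227] pointing down, gripper open.
Joint ranges: [-2.62, 2.62], [-0.44, 2.09], [-1.27, 1.32], [0.08, 2.57], [-1.32, 4.46], [0.12, 2], [-2.74, 2.74]. Speed limits (rad/s): [2.22, 2.22, 3.01, 3.01, 3.14, 3.14, 3.14].

INTERFACE

Orientations are given as a unit quaternion [w, x, y, z].
In Python, from cell import robot gives the robot as it stands.
- The arm moves only by the shell command python3 -m jog 'ROWS'. ROWS is JSON, a list that holds one entry, the list of rows, each a list of 7 numbers: the shift along the world's x, y, z in mm, then the turn, a rotation vector about the world's x, y, z in degrees, then the opening, from 0 (shut) to 1 (fully open). In form: [[[dx, dy, dz, wx, wy, wz, grip], ...]]. A call has 1 to 5 rows; each row is the pose to reach, as a shift and turn from the pose commanded when the call began; what a row does not reach only later rows make up. A row lasts 1/10 s, in which the tool goes at most 50 mm and 8.59 degrees, less where a joint would pass 70% of its speed; a pose out of reach is approached as far as the arm can. A call with a gripper value outside its range is refused whole. The fingers move at their own pace and stop on an object; the grip force is fixed at half the most. Time passes only in rows, so rows that repeat a pose let the fingers close. It gives the time, the measured TCP pose, the force, the opening and the grip force at its end, in the units of the state.
- robot.state(): the state, without advancing time (a new reading comes with each control period).
- robot.grab_frame(name): name is "scene" or "side" or "wrist"; returns (picture, depth): 384x512x3 uint8, red, green, blue; 384x512 float32, m along the optical axis (not along the pixel's ray), 0 where there is no reading.
- robot.camera_info(name): a dict with "fx", "fy", "cx", "cy" (pixels), "R" (3x3) and "t" (3): a world point X has camera coordinates R X + t. Camera axes: x right, y down, z forward; pixel columns grow to the right and rows downward; lengths in m; the calibration is good to about 2 mm. The wrist camera is an equidistant fisheye: a pixel r from the principal point sees the ray r / f radians off the axis. A picture is of the moment at which its call begins: read the wrist's pose just before it. camera_info takes no time and is no camera call; for the wrist camera it gives the pose at the moment of the call.
- robot.close_job(): hands the job in; it is judged then, once.
The state is a dict: "time_s": time; "qpos": joint angles; "joint_velocities": joint speeds; "joint_efforts": joint torques, N m; "eef_pos": TCP position; "eef_rot": TCP orientation; "wrist_force": force on the tool from outside, world axes, zero at the start; "ft_torque": the same for the moment, N m; "finger_gap": finger opening in m; "finger_force": force on a finger pad.
Only numpy, scipy, OpenCV 4.12 (cv2) and the standard library are available. Lean on these libraries where they do the work, as an engineer would, in place of code of your own. Each camera call takes 0.05 s, during which the arm holds its last target. There are 200 camera calls.

## Working session

There is one attempt and no reset: what is moved stays moved. The work goes in short steps, Python scripts to look and compute and a shell command to move; the robot and the scene stay as the last step left them, time stands still between calls to the robot, and variables do not carry over. Pictures are saved under pics/ and viewed, at most 10 in all, crops included, and the job is handed in when it is done.

```bash
mkdir -p pics; ls; python3 - <<'E'
from cell import robot
import cv2,numpy as np
for n in("scene","side"):
    im,d=robot.grab_frame(n); cv2.imwrite(f"pics/{n}0.png",im[:,:,::-1]); np.savez(f"{n}0.npz",im=im,d=d,**robot.camera_info(n))
s=robot.state();print(s)
E
```

```text
pics
{'time_s': 0.1, 'qpos': array([ 1.04545099,  0.43513604,  0.02498735,  1.57400637, -0.0115967 ,
        1.13399631, -0.07509093]), 'joint_velocities': array([-0.00036376, -0.0020932 ,  0.00094459, -0.0032997 ,  0.00075731,
       -0.0002615 ,  0.00026662]), 'joint_efforts': array([ 5.67783747e-03, -6.69120741e+01,  9.89792906e-01, -3.15143394e+01,
       -6.02961634e-02,  3.73581983e-02,  9.40041969e-05]), 'eef_pos': array([ 0.25617153, -0.56958682,  0.22603424]), 'eef_rot': array([-6.67434466e-04,  9.77751099e-01,  2.09767247e-01, -2.12815451e-04]), 'wrist_force': array([-0.62406879, -1.37221455,  0.13866126]), 'ft_torque': array([-0.01917653,  0.0347573 , -0.0198027 ]), 'finger_force': 0.0, 'finger_gap': 0.09199686702200964}
```

View pics/scene0.png

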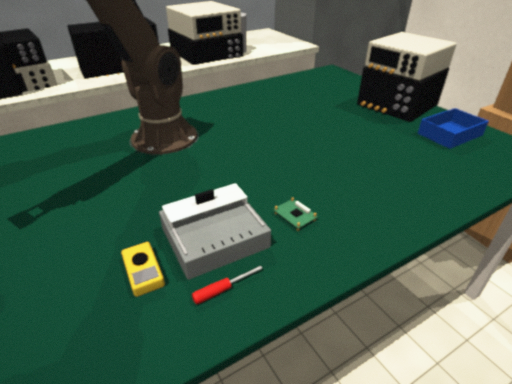

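View pics/side0.png

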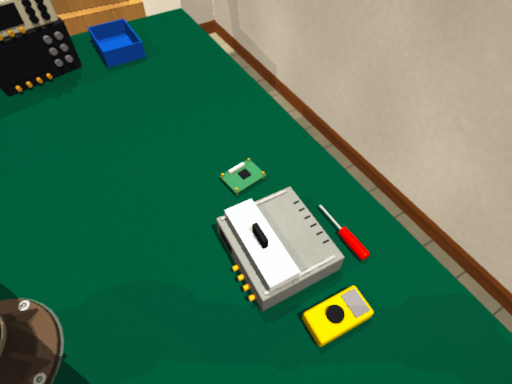

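The box is at scene pixels (160–270, 185–275) and side pixels (216–342, 188–305). The black grip is at about (205,196) in scene and (260,236) in side. The front, with the brass terminals, faces the robot.

```bash
python3 - <<'E'
import cv2,numpy as np
for n,roi in(("scene",(150,280,180,285)),("side",(205,350,180,315))):
    z=np.load(n+"0.npz");im,d=z['im'],z['d'];R,t=z['R'],z['t']
    v,u=np.mgrid[:384,:512]
    P=np.stack([(u-z['cx'])/z['fx']*d,(v-z['cy'])/z['fy']*d,d],-1)
    W=(P-t)@R
    x0,x1,y0,y1=roi
    m=np.zeros(d.shape,bool);m[y0:y1,x0:x1]=1;m&=d>0
    hsv=cv2.cvtColor(im,cv2.COLOR_RGB2HSV)
    print(n,"table z",np.median(W[m&(abs(W[...,2])<.015)][:,2]))
    for nm,lo,hi in(("deck/rim",.052,.075),("guard",.080,.094),("grip",.106,.124),("top",.05,.13)):
        q=W[m&(W[...,2]>lo)&(W[...,2]<hi)&(hsv[...,1]<(90 if nm!="grip" else 256))]
        if len(q)<4: print(nm,len(q));continue
        (c,s,a)=cv2.minAreaRect((q[:,:2]*1000).astype(np.float32))
        print(nm,len(q),"zmed",np.median(q[:,2]).round(4),"rect c",np.round(c,1),np.round(s,1),round(a,1))
    # grip by colour: black blob within guard, ray onto z=.1155
    k=m&(W[...,2]>.1)&(im.max(-1)<70)
    print("grip black",k.sum(),W[k].mean(0).round(4))
    g=m&(W[...,2]>.111); print("griptop",g.sum(),W[g].mean(0).round(4))
E
```

```text
scene table z 0.0011525153484042362
deck/rim 3863 zmed 0.061 rect c [593.9 -75.7] [220.8 202.2] 87.0
guard 1258 zmed 0.0885 rect c [547.4 -73.3] [204.5  72. ] 87.0
grip 119 zmed 0.1152 rect c [548.2 -74. ] [49.8 13.8] 86.1
top 5377 zmed 0.0615 rect c [593.9 -75.7] [220.8 202.2] 87.0
grip black 138 [ 0.5507 -0.0769  0.1113]
griptop 86 [ 0.5496 -0.0744  0.1155]
side table z 0.0012502351760528396
deck/rim 5333 zmed 0.0611 rect c [591.8 -76.4] [221.2 200.9] 87.3
guard 2667 zmed 0.0886 rect c [547.4 -73.8] [205.2  69.1] 87.1
grip 159 zmed 0.1159 rect c [547.2 -74.2] [51.9 12.4] 87.3
top 8305 zmed 0.0621 rect c [591.8 -76.4] [221.2 200.9] 87.3
grip black 140 [ 0.544  -0.0774  0.1126]
griptop 141 [ 0.5465 -0.0754  0.1159]
```

Both views agree: the box centre is at (593, −76) mm with yaw −3°, and the grip is at (547.5, −74.3) mm, which puts the guard at about 4 mm. Deck and grip heights match the given sizes. Next I move above the grip with the closing line along box x, a turn of +62.8°.

```bash
python3 -m jog '[[[24,41,0,0,0,6,1],[48,82,-2,0,0,12,0.8],[72,123,-4,0,0,18,0.6],[96,164,-6,0,0,24,0.5],[120,205,-8,0,0,30,0.5]]]' && python3 -m jog '[[[24,41,0,0,0,8,0.5],[48,82,-2,0,0,16,0.5],[72,123,-4,0,0,24,0.5],[96,164,-6,0,0,32,0.5],[120,205,-8,0,0,32.8,0.5]]]' && python3 -m jog '[[[24,40,-5,0,0,0,0.5],[45,75,-15,0,0,0,0.5],[52,86,-30,0,0,0,0.5],[52,86,-40,0,0,0,0.5],[52,86,-40,0,0,0,0.5]]]'
```

```text
time_s: 0.6
eef_pos: [0.3769, -0.3631, 0.2185]
eef_rot: [-0.0, 0.889, 0.458, -0.0]
wrist_force: [0.5, -0.5, 0.1]
finger_gap: 0.0645
finger_force: 0.0
time_s: 1.1
eef_pos: [0.4968, -0.1584, 0.2105]
eef_rot: [-0.0, 0.724, 0.69, -0.0]
wrist_force: [0.8, -1.6, -0.6]
finger_gap: 0.0459
finger_force: 0.0
time_s: 1.6
eef_pos: [0.547, -0.0746, 0.169]
eef_rot: [-0.001, 0.725, 0.689, -0.001]
wrist_force: [-0.8, -0.4, 0.4]
finger_gap: 0.0458
finger_force: 0.0
```

```bash
python3 -m jog '[[[0.5,0,-20,0,0,0,0.5],[0.5,0,-40,0,0,0,0.5],[0.5,0,-55,0,0,0,0.5],[0.5,0,-67,0,0,0,0.5],[0.5,0,-74,0,0,0,0.5]]]' && python3 -m jog '[[[0,0,0,0,0,0,0.3],[0,0,0,0,0,0,0.15],[0,0,0,0,0,0,0.0],[0,0,0,0,0,0,0.0],[0,0,0,0,0,0,0.0]]]'
```

```text
time_s: 2.1
eef_pos: [0.5484, -0.0753, 0.0962]
eef_rot: [-0.0, 0.726, 0.688, -0.0]
wrist_force: [-0.7, 0.4, 0.5]
finger_gap: 0.0461
finger_force: 0.0
time_s: 2.6
eef_pos: [0.5489, -0.074, 0.0971]
eef_rot: [0.0, 0.725, 0.689, 0.0]
wrist_force: [-1.4, -0.5, 2.1]
finger_gap: 0.0116
finger_force: 30.0
```

The grip is held (gap 11.6 mm, 30 N). Now I slide along box x.

```bash
python3 -m jog '[[[8,-0.4,0,0,0,0,0],[20,-1,0,0,0,0,0],[34,-1.8,0,0,0,0,0],[48,-2.5,0,0,0,0,0],[60,-3.1,0,0,0,0,0]]]' && python3 -m jog '[[[5,-0.3,0,0,0,0,0],[9,-0.5,0,0,0,0,0],[12,-0.6,0,0,0,0,0],[13,-0.7,0,0,0,0,0],[13,-0.7,0,0,0,0,0]]]'
```

```text
time_s: 3.1
eef_pos: [0.6108, -0.0771, 0.0971]
eef_rot: [0.0, 0.725, 0.689, 0.0]
wrist_force: [-1.1, -0.0, 6.3]
finger_gap: 0.0115
finger_force: 30.0
time_s: 3.6
eef_pos: [0.6219, -0.0776, 0.0971]
eef_rot: [-0.0, 0.725, 0.689, -0.0]
wrist_force: [-6.0, 0.5, 10.1]
finger_gap: 0.0118
finger_force: 30.0
```

```bash
python3 -m jog '[[[0.5,0,1,0,0,0,0],[1,-0.1,1.5,0,0,0,0],[1.5,-0.1,2,0,0,0,0],[2,-0.1,2,0,0,0,0],[2,-0.1,2,0,0,0,0]]]' && python3 -m jog '[[[0.5,0,0,0,0,0,0],[1,0,0,0,0,0,0],[1.5,0,0,0,0,0,0],[2,-0.1,0,0,0,0,0],[2,-0.1,0,0,0,0,0]]]'
```

```text
time_s: 4.1
eef_pos: [0.6219, -0.0776, 0.0972]
eef_rot: [-0.002, 0.725, 0.689, -0.002]
wrist_force: [-5.8, 1.3, -3.1]
finger_gap: 0.0117
finger_force: 30.0
time_s: 4.6
eef_pos: [0.622, -0.0776, 0.0972]
eef_rot: [-0.003, 0.725, 0.689, -0.003]
wrist_force: [-14.8, 1.4, 3.8]
finger_gap: 0.0113
finger_force: 30.0
```

The stop is reached: TCP x = 622 mm and the force rises to 15 N. I release, lift and move toward switch 1.

```bash
python3 -m jog '[[[-2.5,0,0,0,0,0,0],[-4,0,-1,0,0,0,0.1],[-4,0,-1,0,0,0,0.35],[-4,0,-1,0,0,0,0.4],[-4,0,-1,0,0,0,0.4]]]' && python3 -m jog '[[[0,0,10,0,0,0,0.4],[0,0,30,0,0,0,0.4],[0,0,45,0,0,0,0.2],[-20,-13,50,0,0,0,0],[-50,-33,50,0,0,0,0]]]' && python3 - <<'E'
from cell import robot
import cv2,numpy as np
out=[]
for n,(x0,x1,y0,y1) in(("scene",(150,280,170,285)),("side",(205,350,170,315))):
    im,d=robot.grab_frame(n);out.append(cv2.resize(im[y0:y1,x0:x1],(400,380),interpolation=cv2.INTER_CUBIC))
    c=robot.camera_info(n);v,u=np.mgrid[:384,:512]
    W=(np.stack([(u-c['cx'])/c['fx']*d,(v-c['cy'])/c['fy']*d,d],-1)-c['t'])@np.array(c['R'])
    m=(d>0)&(abs(W[...,2]-.079)<.004)&(abs(W[...,0]-.542)<.025)&(abs(W[...,1]+.074)<.1)
    k,l,s,ct=cv2.connectedComponentsWithStats(m.astype(np.uint8))
    for i in range(1,k):
        if s[i,4]>8:
            q=W[l==i];print(n,s[i,4],(q.mean(0)*1000).round(1),((q.min(0)+q.max(0))*500).round(1),(np.ptp(q,axis=0)*1000).round(1))
cv2.imwrite("pics/open.png",np.hstack(out)[:,:,::-1])
E
```

```text
time_s: 5.1
eef_pos: [0.6229, -0.0783, 0.0982]
eef_rot: [0.001, 0.725, 0.688, 0.001]
wrist_force: [-0.1, 0.1, 1.3]
finger_gap: 0.0316
finger_force: 0.0
time_s: 5.6
eef_pos: [0.5739, -0.1096, 0.1498]
eef_rot: [0.001, 0.724, 0.689, 0.002]
wrist_force: [-0.3, -0.8, 0.9]
finger_gap: 0.0171
finger_force: 0.0
scene 48 [547.6 -14.4  78.5] [546.9 -13.6  78.7] [23.5 22.4  5.9]
scene 47 [544.8 -74.2  78.7] [544.1 -73.8  78.5] [21.9 22.   6. ]
scene 53 [ 542.  -133.7   78.6] [ 539.2 -132.5   78.6] [26.2 21.8  5.8]
side 73 [542.5 -77.2  78.8] [543.6 -76.9  78.2] [23.1 17.6  6.3]
side 101 [ 539.5 -134.4   79. ] [ 539.6 -134.1   79.1] [21.9 22.   7.5]
```

View pics/open.png

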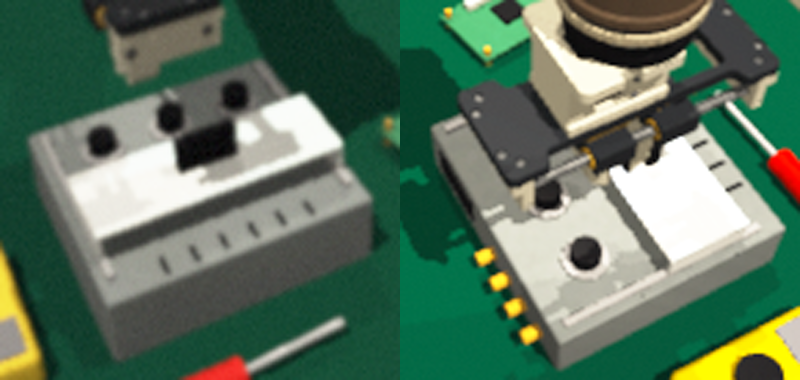

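The guard is open and all three caps are free: scene crop pixels (100,140), (170,118) and (235,95). Their positions agree with the prediction: s1 (540,−133.5), s2 (543,−73.5), s3 (546,−13.6). I go above switch 1.

```bash
python3 -m jog '[[[-20,-12,0,0,0,0,0],[-34,-24,-10,0,0,0,0],[-34,-24,-35,0,0,0,0],[-34,-24,-55,0,0,0,0],[-34,-24,-65,0,0,0,0]]]' && python3 -m jog '[[[0,0,0,0,0,0,0],[0,0,0,0,0,0,0],[0,0,0,0,0,0,0]]]'
```

```text
time_s: 6.2
eef_pos: [0.5377, -0.135, 0.082]
eef_rot: [-0.0, 0.725, 0.688, -0.0]
wrist_force: [0.8, 0.4, 1.0]
finger_gap: 0.0006
finger_force: 0.0
time_s: 6.5
eef_pos: [0.5388, -0.1349, 0.0838]
eef_rot: [0.001, 0.725, 0.689, 0.001]
wrist_force: [0.2, -0.3, -0.8]
finger_gap: 0.0
finger_force: 0.0
```

```bash
python3 -m jog '[[[0.5,1,-1.5,0,0,0,0],[1,1,-3,0,0,0,0],[1,1,-4.5,0,0,0,0],[1,1,-6,0,0,0,0],[1,1,-6,0,0,0,0]]]' && python3 -m jog '[[[0,0,-1,0,0,0,0],[0,0,-1,0,0,0,0]]]' && python3 -m jog '[[[0,0,-1,0,0,0,0],[0,0,-1,0,0,0,0]]]' && python3 -m jog '[[[0,0,-1,0,0,0,0],[0,0,-1,0,0,0,0]]]'
```

```text
time_s: 7.0
eef_pos: [0.5392, -0.134, 0.077]
eef_rot: [0.0, 0.725, 0.688, 0.0]
wrist_force: [-1.4, 0.7, 5.2]
finger_gap: 0.0006
finger_force: 2.8
time_s: 7.2
eef_pos: [0.5392, -0.134, 0.0761]
eef_rot: [0.0, 0.725, 0.688, 0.0]
wrist_force: [-1.9, 0.2, 6.0]
finger_gap: 0.0005
finger_force: 3.0
time_s: 7.4
eef_pos: [0.5392, -0.134, 0.0751]
eef_rot: [0.0, 0.725, 0.689, 0.0]
wrist_force: [-1.6, 0.7, 7.2]
finger_gap: 0.0008
finger_force: 3.2
time_s: 7.6
eef_pos: [0.5392, -0.134, 0.0742]
eef_rot: [0.0, 0.725, 0.688, 0.0]
wrist_force: [-1.3, 1.2, 6.3]
finger_gap: 0.0001
finger_force: 3.4
```

Switch 1 is OUT: about 6–7 N at 3–4 mm down. I click it slowly to about 10.5 mm and let it up.

```bash
python3 -m jog '[[[0,0,-1.5,0,0,0,0],[0,0,-3,0,0,0,0],[0,0,-4.5,0,0,0,0],[0,0,-6,0,0,0,0],[0,0,-6,0,0,0,0]]]' && python3 -m jog '[[[0,0,-0.6,0,0,0,0],[0,0,-0.6,0,0,0,0]]]'
```

```text
time_s: 8.1
eef_pos: [0.5392, -0.134, 0.0682]
eef_rot: [0.0, 0.725, 0.688, 0.0]
wrist_force: [-2.2, 0.8, 9.0]
finger_gap: 0.0008
finger_force: 4.3
time_s: 8.3
eef_pos: [0.5392, -0.1339, 0.0677]
eef_rot: [0.0, 0.725, 0.688, 0.0]
wrist_force: [-2.7, 0.5, 7.5]
finger_gap: 0.0004
finger_force: 4.4
```

```bash
python3 -m jog '[[[0,0,-0.3,0,0,0,0],[0,0,1.7,0,0,0,0],[0,0,4,0,0,0,0],[0,0,8,0,0,0,0],[0,0,14,0,0,0,0]]]' && python3 -m jog '[[[0,0,-1,0,0,0,0],[0,0,-3,0,0,0,0],[0,0,-5,0,0,0,0],[0,0,-6,0,0,0,0],[0,0,-6,0,0,0,0]]]' && python3 -m jog '[[[0,0,-1,0,0,0,0],[0,0,-1,0,0,0,0]]]'
```

```text
time_s: 8.8
eef_pos: [0.5388, -0.134, 0.0812]
eef_rot: [-0.0, 0.725, 0.689, -0.0]
wrist_force: [-0.9, 0.2, -0.3]
finger_gap: 0.0004
finger_force: 0.0
time_s: 9.3
eef_pos: [0.5389, -0.1341, 0.0748]
eef_rot: [-0.0, 0.725, 0.688, -0.0]
wrist_force: [0.0, -0.8, 0.5]
finger_gap: 0.001
finger_force: 0.6
time_s: 9.5
eef_pos: [0.5388, -0.1341, 0.074]
eef_rot: [-0.0, 0.725, 0.688, -0.0]
wrist_force: [-0.4, 0.9, 1.5]
finger_gap: 0.0005
finger_force: 0.7
```

Switch 1 now feels loose (1.5 N at 4 mm), so it is IN. On to switch 2.

```bash
python3 -m jog '[[[0,0,8,0,0,0,0],[0.5,5,16,0,0,0,0],[1.6,30,16,0,0,0,0],[3.1,55,16,0,0,0,0],[3.6,60,12,0,0,0,0]]]' && python3 -m jog '[[[0,0,-4,0,0,0,0],[0,0,-6,0,0,0,0],[0,0,-8,0,0,0,0],[0,0,-9,0,0,0,0],[0,0,-9,0,0,0,0]]]' && python3 -m jog '[[[0,0,-1.5,0,0,0,0],[0,0,-1.5,0,0,0,0]]]' && python3 -m jog '[[[0,0,-1.5,0,0,0,0],[0,0,-1.5,0,0,0,0]]]'
```

```text
time_s: 10.0
eef_pos: [0.5433, -0.0699, 0.0875]
eef_rot: [0.0, 0.724, 0.69, 0.001]
wrist_force: [-0.1, 0.5, 0.4]
finger_gap: 0.0001
finger_force: 0.0
time_s: 10.5
eef_pos: [0.5423, -0.0753, 0.0772]
eef_rot: [0.0, 0.726, 0.688, -0.0]
wrist_force: [-2.7, -1.0, 5.7]
finger_gap: 0.0004
finger_force: 2.7
time_s: 10.7
eef_pos: [0.5423, -0.0753, 0.0758]
eef_rot: [0.0, 0.726, 0.688, -0.0]
wrist_force: [-1.6, -1.2, 6.2]
finger_gap: 0.0005
finger_force: 3.0
time_s: 10.9
eef_pos: [0.5423, -0.0753, 0.0744]
eef_rot: [0.0, 0.726, 0.688, -0.0]
wrist_force: [-3.5, -0.9, 7.3]
finger_gap: 0.0001
finger_force: 3.3
```

Switch 2 is OUT (7 N at 3.6 mm). I click it and feel it again.

```bash
python3 -m jog '[[[0,0,-1.5,0,0,0,0],[0,0,-3,0,0,0,0],[0,0,-4.5,0,0,0,0],[0,0,-6,0,0,0,0],[0,0,-7,0,0,0,0]]]' && python3 -m jog '[[[0,0,0,0,0,0,0],[0,0,2,0,0,0,0],[0,0,4,0,0,0,0],[0,0,8,0,0,0,0],[0,0,14,0,0,0,0]]]' && python3 -m jog '[[[0,0,-1,0,0,0,0],[0,0,-3,0,0,0,0],[0,0,-5,0,0,0,0],[0,0,-7,0,0,0,0],[0,0,-7,0,0,0,0]]]'
```

```text
time_s: 11.4
eef_pos: [0.5423, -0.0753, 0.0675]
eef_rot: [0.0, 0.726, 0.688, -0.0]
wrist_force: [-3.1, -1.1, 9.0]
finger_gap: 0.0004
finger_force: 4.5
time_s: 11.9
eef_pos: [0.5424, -0.0747, 0.0812]
eef_rot: [-0.0, 0.726, 0.688, -0.0]
wrist_force: [1.0, -0.2, 0.3]
finger_gap: 0.0003
finger_force: 0.0
time_s: 12.4
eef_pos: [0.5425, -0.074, 0.0737]
eef_rot: [-0.0, 0.725, 0.689, -0.0]
wrist_force: [1.5, -1.4, 2.1]
finger_gap: 0.0003
finger_force: 0.7
```

Switch 2 is now IN: finger force 0.7, the same as switch 1 after its click, at 4.3 mm. On to switch 3.

```bash
python3 -m jog '[[[0,0,8,0,0,0,0],[0.5,5,16,0,0,0,0],[1.6,30,16,0,0,0,0],[3.1,55,16,0,0,0,0],[3.1,60,12,0,0,0,0]]]' && python3 -m jog '[[[0,0,-4,0,0,0,0],[0,0,-6,0,0,0,0],[0,0,-8,0,0,0,0],[0,0,-9,0,0,0,0],[0,0,-9,0,0,0,0]]]' && python3 -m jog '[[[0,0,-1.5,0,0,0,0],[0,0,-1.5,0,0,0,0]]]' && python3 -m jog '[[[0,0,-1.2,0,0,0,0],[0,0,-1.2,0,0,0,0]]]'
```

```text
time_s: 12.9
eef_pos: [0.5463, -0.0099, 0.0875]
eef_rot: [0.0, 0.724, 0.69, 0.001]
wrist_force: [0.2, 0.3, -0.7]
finger_gap: 0.0003
finger_force: 0.0
time_s: 13.4
eef_pos: [0.5454, -0.0153, 0.0772]
eef_rot: [0.0, 0.726, 0.688, -0.0]
wrist_force: [-2.1, -1.6, 5.9]
finger_gap: 0.0005
finger_force: 2.7
time_s: 13.6
eef_pos: [0.5454, -0.0153, 0.0758]
eef_rot: [0.0, 0.726, 0.688, -0.0]
wrist_force: [-2.3, -0.9, 5.9]
finger_gap: 0.0005
finger_force: 3.0
time_s: 13.8
eef_pos: [0.5454, -0.0153, 0.0747]
eef_rot: [0.0, 0.726, 0.688, -0.0]
wrist_force: [-1.6, -1.6, 6.9]
finger_gap: 0.0005
finger_force: 3.3
```

Switch 3 is OUT as well (about 6.5 N at 3.3 mm). I click and re-feel.

```bash
python3 -m jog '[[[0,0,-1.5,0,0,0,0],[0,0,-3,0,0,0,0],[0,0,-4.5,0,0,0,0],[0,0,-6,0,0,0,0],[0,0,-7.3,0,0,0,0]]]' && python3 -m jog '[[[0,0,0,0,0,0,0],[0,0,2,0,0,0,0],[0,0,4,0,0,0,0],[0,0,8,0,0,0,0],[0,0,14,0,0,0,0]]]' && python3 -m jog '[[[0,0,-1,0,0,0,0],[0,0,-3,0,0,0,0],[0,0,-5,0,0,0,0],[0,0,-7,0,0,0,0],[0,0,-7,0,0,0,0]]]'
```

```text
time_s: 14.3
eef_pos: [0.5454, -0.0153, 0.0676]
eef_rot: [0.0, 0.726, 0.688, -0.0]
wrist_force: [-2.8, -1.5, 8.7]
finger_gap: 0.0003
finger_force: 4.5
time_s: 14.8
eef_pos: [0.5455, -0.0148, 0.0812]
eef_rot: [-0.0, 0.726, 0.688, -0.0]
wrist_force: [-0.6, -0.4, -0.1]
finger_gap: 0.0005
finger_force: 0.0
time_s: 15.3
eef_pos: [0.5456, -0.014, 0.0737]
eef_rot: [-0.0, 0.725, 0.688, -0.0]
wrist_force: [-0.3, -1.6, 1.3]
finger_gap: 0.0006
finger_force: 0.7
```

All three are locked in. Next I lift, go back over the grip and re-grasp it.

```bash
python3 -m jog '[[[0,0,20,0,0,0,0],[0,0,55,0,0,0,0.1],[10,-8,75,0,0,0,0.4],[40,-35,75,0,0,0,0.45],[70,-60,75,0,0,0,0.45]]]' && python3 -m jog '[[[6.5,-3.5,0,0,0,0,0.45],[6.5,-3.5,-10,0,0,0,0.45],[6.5,-3.5,-10,0,0,0,0.45]]]'
```

```text
time_s: 15.8
eef_pos: [0.6165, -0.0744, 0.1502]
eef_rot: [0.001, 0.725, 0.689, 0.0]
wrist_force: [1.1, 0.6, -1.1]
finger_gap: 0.0277
finger_force: 0.0
time_s: 16.1
eef_pos: [0.6201, -0.0764, 0.137]
eef_rot: [-0.002, 0.725, 0.689, -0.001]
wrist_force: [-0.2, 0.1, -0.2]
finger_gap: 0.041
finger_force: 0.0
```

```bash
python3 -m jog '[[[1,0,-12,0,0,0,0.45],[1,0,-24,0,0,0,0.45],[1,0,-33,0,0,0,0.45],[1,0,-40,0,0,0,0.45],[1,0,-40,0,0,0,0.45]]]' && python3 -m jog '[[[0,0,0,0,0,0,0.2],[0,0,0,0,0,0,0],[0,0,0,0,0,0,0],[0,0,0,0,0,0,0]]]' && python3 -m jog '[[[-8,0.4,0,0,0,0,0],[-20,1,0,0,0,0,0],[-34,1.8,0,0,0,0,0],[-48,2.5,0,0,0,0,0],[-60,3.1,0,0,0,0,0]]]'
```

```text
time_s: 16.6
eef_pos: [0.6222, -0.0774, 0.0978]
eef_rot: [-0.001, 0.725, 0.689, -0.001]
wrist_force: [0.6, -0.4, 0.2]
finger_gap: 0.0413
finger_force: 0.0
time_s: 17.0
eef_pos: [0.6231, -0.0775, 0.0995]
eef_rot: [0.0, 0.725, 0.688, -0.0]
wrist_force: [-15.3, 1.6, 7.5]
finger_gap: 0.0138
finger_force: 8.6
time_s: 17.5
eef_pos: [0.5626, -0.0745, 0.0993]
eef_rot: [0.0, 0.725, 0.688, 0.0]
wrist_force: [3.0, -1.6, -1.7]
finger_gap: 0.0119
finger_force: 30.0
```

```bash
python3 -m jog '[[[-6,0.3,0,0,0,0,0],[-11,0.6,0,0,0,0,0],[-15,0.8,0,0,0,0,0],[-18,0.9,0,0,0,0,0],[-20,1,0,0,0,0,0]]]' && python3 -m jog '[[[-0.5,0,0,0,0,0,0],[-1,0,0,0,0,0,0],[-1.5,0,0,0,0,0,0],[-2,0.1,0,0,0,0,0],[-2,0.1,0,0,0,0,0]]]'
```

```text
time_s: 18.0
eef_pos: [0.5433, -0.0735, 0.0993]
eef_rot: [0.0, 0.725, 0.688, 0.0]
wrist_force: [2.5, -1.0, -0.1]
finger_gap: 0.012
finger_force: 30.0
time_s: 18.5
eef_pos: [0.542, -0.0734, 0.0993]
eef_rot: [0.001, 0.725, 0.688, 0.001]
wrist_force: [4.6, -2.2, -1.2]
finger_gap: 0.0118
finger_force: 30.0
```

```bash
python3 -m jog '[[[-0.5,0,0,0,0,0,0],[-1,0,0,0,0,0,0],[-1.5,0,0,0,0,0,0],[-2.5,0.1,0,0,0,0,0],[-2.5,0.1,0,0,0,0,0]]]'
```

```text
time_s: 19.0
eef_pos: [0.5419, -0.0734, 0.0994]
eef_rot: [0.002, 0.725, 0.688, 0.002]
wrist_force: [15.1, -2.8, -10.9]
finger_gap: 0.0119
finger_force: 30.0
```

The front stop is reached. I unload partly, open and retreat.

```bash
python3 -m jog '[[[1.5,0,0,0,0,0,0],[2.5,0,0,0,0,0,0],[2.5,0,0,0,0,0,0.2],[2.5,0,0,0,0,0,0.45],[2.5,0,0,0,0,0,0.45]]]' && python3 -m jog '[[[3,0,5,0,0,0,0.45],[3,0,25,0,0,0,0.45],[3,0,50,0,0,0,0.45],[0,-10,90,0,0,0,0.45],[-20,-50,110,0,0,0,0.45]]]' && python3 -m jog '[[[-15,-45,5,0,0,0,0.45],[-30,-90,5,0,0,0,0.45],[-45,-135,5,0,0,0,0.45],[-60,-180,5,0,0,0,0.45],[-60,-180,5,0,0,0,0.45]]]' && python3 - <<'E'
from cell import robot
import cv2,numpy as np
out=[]
for n,(x0,x1,y0,y1) in(("scene",(100,330,170,310)),("side",(205,385,150,350))):
    im,d=robot.grab_frame(n);out.append(cv2.resize(im[y0:y1,x0:x1],(400,380)))
    c=robot.camera_info(n);v,u=np.mgrid[:384,:512]
    W=(np.stack([(u-c['cx'])/c['fx']*d,(v-c['cy'])/c['fy']*d,d],-1)-c['t'])@np.array(c['R'])
    m=(d>0)&(abs(W[...,2]-.115)<.009)&(abs(W[...,0]-.56)<.1)&(abs(W[...,1]+.074)<.06)
    q=W[m];r=cv2.minAreaRect((q[:,:2]*1000).astype(np.float32));print(n,m.sum(),np.round(r[0],1),np.round(r[1],1))
cv2.imwrite("pics/end.png",np.hstack(out)[:,:,::-1])
E
```

```text
time_s: 19.5
eef_pos: [0.5403, -0.0728, 0.0989]
eef_rot: [-0.001, 0.725, 0.689, -0.0]
wrist_force: [-0.4, -0.9, 0.1]
finger_gap: 0.0297
finger_force: 0.0
time_s: 20.0
eef_pos: [0.5243, -0.1187, 0.2128]
eef_rot: [0.001, 0.723, 0.691, 0.003]
wrist_force: [1.0, -0.8, -0.2]
finger_gap: 0.0412
finger_force: 0.0
time_s: 20.5
eef_pos: [0.4574, -0.3108, 0.2142]
eef_rot: [0.001, 0.729, 0.685, -0.002]
wrist_force: [-0.3, 0.9, -1.0]
finger_gap: 0.0413
finger_force: 0.0
scene 118 [544.2 -73.7] [49.4 14. ]
side 0 [0. 0.] [0. 0.]
```

View pics/end.png

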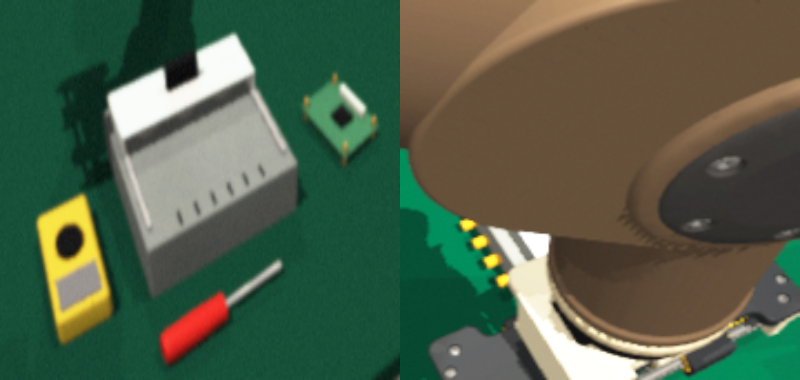

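The guard is closed: in the scene view the grip is 4 mm forward of its start position. Board, meter and driver are undisturbed, and the robot is clear.

```bash
python3 -c "
from cell import robot
print(robot.close_job())"
```

```text
the job is handed in; nothing more can be done
None
```

I opened the guard to its rear stop, felt all three switches OUT, clicked each one once to IN and confirmed it by a second touch (no switch reading above about 9 N), closed the guard to its front stop, left the board, meter and driver undisturbed, and handed the job in at about 20.6 s.

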